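# Push the kit bin carrier to the next station

## Robot

A 6-joint arm with a two-finger parallel gripper is mounted at the origin on the work surface. World frame = base frame: x ahead of the robot, y to its left, z up, the work surface at z = 0. Lengths are in m, angles in degrees, forces in N, time in s.
With the tool pointing down it reaches from about 0.275 to 0.75 m from the base axis. Payload 10.2 kg.
Tool frame: the origin (TCP) lies at the very end of the fingers, on their centre line; the grasp point (between the pads) lies 19 mm behind it; z points along the fingers, y is the line along which they close (so a half turn about z gives the same grasp; the last joint's range is limited). The gripper opens to 85 mm and grips with 20 to 120 N. Pads are 22 mm wide; open, the fingers measure 114 mm over their backs; the gripper's body (76 mm by 85 mm) begins 54 mm behind the grasp point. The pads swing forward as they close: fully open they stand 13 mm farther back than shut.
Start: joints at [-80.523, 17.928, 85.812, -0, 76.261, -12.8], TCP at [0.199, -0.486, 0.205] pointing down, gripper open.
Joint ranges: [-168.41, 168.41], [-55.51, 124.54], [10.69, 146.95], [-70.63, 250.63], [1, 178], [-165.06, 165.06]. Speed limits (degrees/s): [136.94, 136.94, 172.46, 180, 180, 180].

## Interface

Orientations are given as [roll, pitch, yaw] about the fixed x, y, z axes, in that order (R = Rz(yaw) Ry(pitch) Rx(roll)).
In Python, from workcell import * gives the robot as it stands. The module is installed in compiled form; this text tells all that it offers.
- The arm moves only by the tool move_arm, never from a script. Its argument "targets" is a list of rows, each a list of 3 entries, a list of its own where there are three numbers: the shift along the tool's x, y, z in m, then the turn about the tool's z in degrees, then the opening in per cent of the stroke, from 0 (shut) to 100 (fully open). A call has 1 to 8 rows; each row is the pose to reach, as a shift and turn from the pose commanded when the call began, along the tool's axes at that moment; what a row does not reach only later rows make up. A row lasts 1/12 s, in which the tool goes at most 41.7 mm and 7.16 degrees, less where a joint would pass 70% of its speed; a pose out of reach is approached as far as the arm can. A call with a gripper value outside its range is refused whole. The fingers move at their own pace and stop on an object; the grip force is fixed at half the most. Time passes only in rows, so rows that repeat a pose let the fingers close. It gives the time, the measured TCP pose, the force, the opening and the grip force at its end, in the units of the state.
- get_state(): the state, without advancing time (a new reading comes with each control period).
- snapshot(name): name is "side" or "top"; returns the picture (384x512x3 uint8, red, green, blue); there is no depth.
- camera_model(name): a dict with "camera_matrix" (3x3 intrinsics, pixels), "k1" (the pictures are not rectified: a ray, as slopes to the right and down, at radius r is drawn at 1 + k1 r^2 times it, then the intrinsics apply), "R" (3x3) and "t" (3): a world point X has camera coordinates R X + t. Camera axes: x right, y down, z forward; pixel columns grow to the right and rows downward; lengths in m; the calibration is good to about 2 mm. A picture is of the moment at which its call begins. camera_model takes no time and is no camera call.
- sign_off(): hands the job in; it is judged then, once.
The state is a dict: "t": time; "q": joint angles; "qd": joint speeds; "tau": joint torques, N m; "position": TCP position; "eef_rot": TCP orientation; "ft_force": force on the tool from outside, world axes, zero at the start; "ft_torque": the same for the moment, N m; "finger_gap": finger opening in m; "grasp_force": force on a finger pad.
Only numpy, scipy, OpenCV 4.12 (cv2) and the standard library are available. Lean on these libraries where they do the work, as an engineer would, in place of code of your own. Each camera call takes 0.05 s, during which the arm holds its last target. There are 200 camera calls.

## Task

On the storeroom's kitting bench, push the carrier that bears the open parts bin along its rail slide, handle end trailing, to the next station, so that it clicks into the detent there with its pointer opposite the first station post. Do not go on to the second station, and leave the other carrier, with the closed carton, where it stands.

Things in the scene. Friction and masses are not known exactly. Their poses are not given: they have to be found in the camera images.
- kit_handle (a point): Top centre of the push handle of the carrier with the open grey bin, 152 mm above the bench: an upright black plate, 12 mm thick along the rail, 50 mm wide, 100 mm high, 57 mm behind the carrier's middle, with 33 mm free between it and the bin (top 107 mm above the bench). Pinch it from above across its thickness or push it from behind. Axes as kit_mid.
- kit_mid (a point): Middle of that carrier, on top of its plate (150 x 90 mm, top 52 mm above bench), over the rail's centre line; a steel pointer sticks out here. y runs along the rail the way to push (handle towards bin, about to the robot's left), z up. It moves only along the rail, starts before the first station, slides with 1 to 2 N, stays where left; passing a detent ridge takes about 6 N.
- kit_station (a point): First (next) station of that rail: on its centre line and top, 30 mm above the bench, between two low ridges; axes as kit_mid. A steel post 72 mm high stands 72 mm to its +x side. With kit_mid right above, the carrier is in the station; the sprung detent draws it in from up to 9 mm off, to within 6 mm. The second, unwanted station with a like post is 120 mm further on.
- box_mid (a point): The same middle point of the other carrier, to be left alone: alike in all, with its own handle, rail and stations, but bearing a closed cardboard carton (80 x 90 x 55 mm) in place of the open bin. The two rails lie about side by side, 165 mm apart; either may be the nearer to the robot.

How it is judged:
By the outcome, as a careful person would: the job done as asked, in the order asked, and still so for the second after the job is handed in, with the robot touching nothing.
It also fails if it takes over 32 s, if anything falls off the work surface, if the arm or the gripper's body presses on something with over 40 N, if the wrist force passes 120 N, or if a joint passes its speed limit or range.

## Working session

There is one attempt and no reset: what is moved stays moved. The work goes in short steps, Python scripts to look and compute and a tool call to move; the robot and the scene stay as the last step left them, time stands still between calls to the robot, and variables do not carry over. Pictures are saved under pics/ and viewed, at most 10 in all, crops included, and the job is handed in when it is done.

Besides the shell and the picture viewer there is one more tool, called after "Emit:" by a JSON object that holds its "method" and its "body", one argument or row to a line. move_arm: Moves the arm, as the interface text tells. Its arguments: {"type":"object","properties":{"targets":{"type":"array","items":{"type":"array"}}},"required":["targets"]}

```bash
mkdir -p pics; python3 - <<'E'
from workcell import *
import cv2
for n in ("side","top"):
    cv2.imwrite(f"pics/{n}0.png",snapshot(n)[:,:,::-1])
    c=camera_model(n);print(n,c)
s=get_state();print(s["t"],s["position"],s["eef_rot"],s["finger_gap"])
E
```

```text
side {'camera_matrix': array([[441.41977048,   0.        , 253.68711515],
       [  0.        , 441.41977048, 186.95598486],
       [  0.        ,   0.        ,   1.        ]]), 'k1': -0.14120231531945676, 'R': array([[-0.99844539, -0.05282861, -0.01777458],
       [-0.02940917,  0.7701928 , -0.63713276],
       [ 0.04734869, -0.63561954, -0.77054909]]), 't': array([0.55382288, 0.16643902, 0.65150969])}
top {'camera_matrix': array([[491.50626271,   0.        , 257.26263897],
       [  0.        , 491.50626271, 173.01712676],
       [  0.        ,   0.        ,   1.        ]]), 'k1': -0.05021173741829054, 'R': array([[-0.02413046, -0.998814  , -0.04228842],
       [-0.98172618,  0.03166233, -0.18764651],
       [ 0.18876291,  0.03698765, -0.98132588]]), 't': array([-0.06427374,  0.57053324,  0.71112953])}
0.1 [ 0.19896092 -0.48557289  0.20441676] [-1.79937529e+02 -1.39573806e-02  2.22751681e+01] 0.08572726936721295
```

View pics/side0.png

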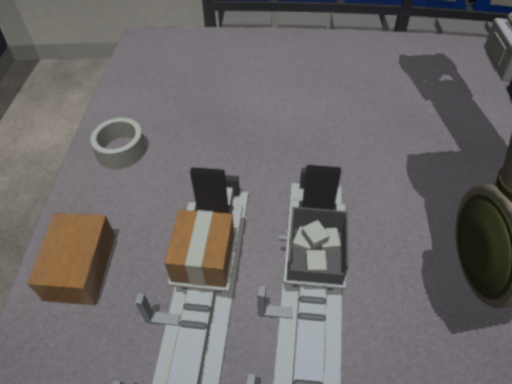

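View pics/top0.png

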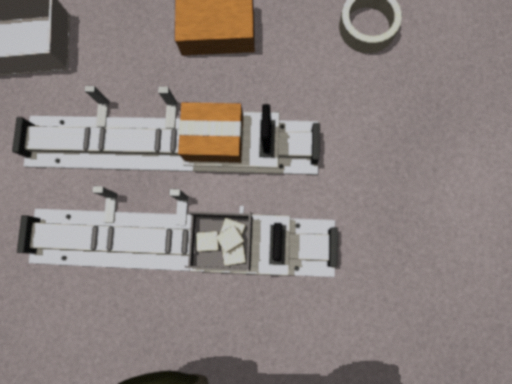

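Both pictures show the open-bin carrier on the rail nearer the robot: handle top at about (278,232) and pointer at about (242,210) in top. The first post is at about (180,200), and the push runs left in the picture. I'll enlarge for pixel positions.

```bash
cat > h.py <<'E'
from workcell import *
import cv2, numpy as np
def at_z(n,u,v,z):
    c=camera_model(n);K=c["camera_matrix"]
    p=cv2.undistortPoints(np.array([[[u,v]]],float),K,np.array([c["k1"],0,0,0,0.]))[0,0]
    # exact enough: slopes
    R,t=c["R"],c["t"];d=R.T@np.array([p[0],p[1],1]);o=-R.T@t
    return o+d*(z-o[2])/d[2]
E
python3 - <<'E'
import cv2
a=cv2.imread("pics/top0.png")[180:285,165:345];cv2.imwrite("pics/c0.png",cv2.resize(a,None,fx=4.4,fy=4.4,interpolation=cv2.INTER_CUBIC))
E
```

```text
(no output)
```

View pics/c0.png

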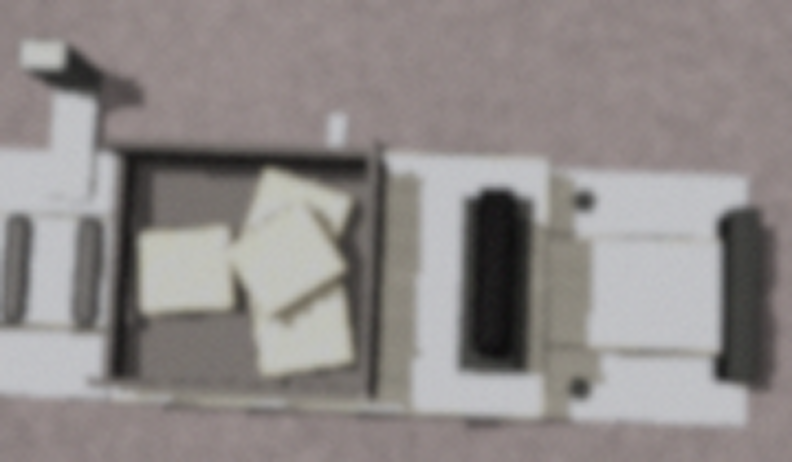

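The crop shows the handle top near full-frame (278,241), the pointer at (241.8,209), the first-station ridges at (168.9,241) and (185,241.3), and the post top at (175,192.5).

```bash
python3 - <<'E'
from h import *
f=lambda x,y:(165+(x+.5)/4.4-.5,180+(y+.5)/4.4-.5)
P=dict(handle_top=(f(497,270),.152),pointer=(f(338,128),.050),ridgeL=(f(17,268),.032),ridgeR=(f(88,270),.032),post=(f(44,55),.072),
 railnearR=(f(747,424),.03),railfarR=(f(747,172),.03),railnearL=((30,263),.03),railfarL=((36,210),.03),post2=((99,190),.072))
for k,(p,z) in P.items(): print(k,at_z("top",*p,z).round(4))
print(camera_model("top")["R"].T@-camera_model("top")["t"])
E
```

```text
handle_top [ 0.4578 -0.1085  0.152 ]
pointer [ 0.5138 -0.0545  0.05  ]
ridgeL [0.469  0.0627 0.032 ]
ridgeR [0.4676 0.0371 0.032 ]
post [0.5394 0.045  0.072 ]
railnearR [ 0.4082 -0.194   0.03  ]
railfarR [ 0.4962 -0.1985  0.03  ]
railnearL [0.4383 0.2872 0.03  ]
railfarL [0.5232 0.282  0.03  ]
post2 [0.5461 0.1623 0.072 ]
[ 0.42432158 -0.10856493  0.80219035]
```

Emit:
{"method": "move_arm", "body": {
  "targets": [
    [[0.03,-0.02,0],3.2,50],
    [[0.062,-0.041,0],6.4,50],
    [[0.094,-0.062,0],9.6,50],
    [[0.127,-0.083,0],12.8,50],
    [[0.16,-0.105,0],16,50],
    [[0.193,-0.126,0],19.2,50],
    [[0.226,-0.148,0],22.4,50],
    [[0.26,-0.17,0],25.6,50]
  ]
}}

```text
t: 0.77
position: [0.3757, -0.2282, 0.2048]
eef_rot: [-180.0, 0.0, -3.5]
ft_force: [0.6, -0.4, 0.1]
finger_gap: 0.043
grasp_force: 0.0
```

Emit:
{"method": "move_arm", "body": {
  "targets": [
    [[0.018,-0.03,0],0,50],
    [[0.037,-0.062,0],0,50],
    [[0.056,-0.093,0],0,50],
    [[0.075,-0.124,0],0,50],
    [[0.075,-0.124,0],0,50],
    [[0.075,-0.124,0],0,50]
  ]
}}

```text
t: 1.27
position: [0.4576, -0.1091, 0.2045]
eef_rot: [-180.0, 0.0, -3.1]
ft_force: [-0.1, -0.1, 0.1]
finger_gap: 0.0428
grasp_force: 0.0
```

```bash
python3 - <<'E'
from workcell import *
import cv2
cv2.imwrite("pics/side1.png",cv2.resize(snapshot("side")[60:300,200:460,::-1],None,fx=2.4,fy=2.4))
s=get_state();print(s["t"],s["position"],s["eef_rot"],s["ft_force"])
E
```

```text
1.3167 [ 0.45709317 -0.11022376  0.20457228] [-1.79997055e+02  4.67830322e-02 -3.24497072e+00] [ 0.1339783  -0.58512888  1.49236047]
```

View pics/side1.png

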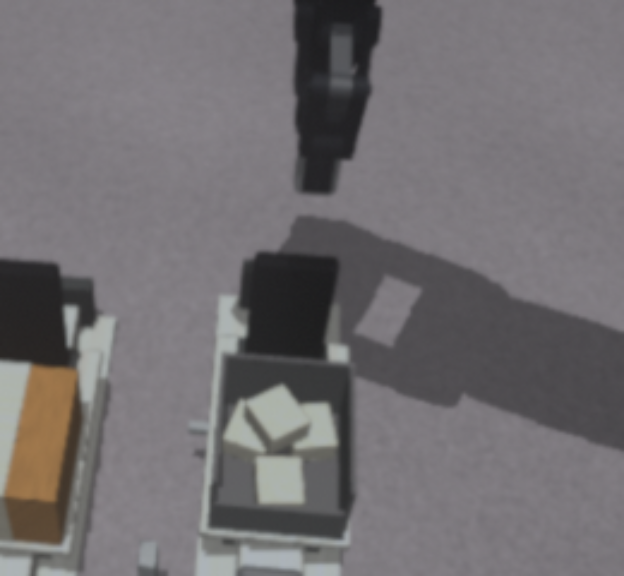

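The fingers sit above the handle. Its top edge is at crop (247–338, 255), i.e. full-frame about (322,166). I'll check its x with the side camera.

```bash
python3 - <<'E'
from h import *
f=lambda x,y:(200+(x+.5)/2.4-.5,60+(y+.5)/2.4-.5)
print(at_z("side",*f(297,255),.152),"tips",at_z("side",*f(318,193),.205), "pointer", at_z("side",*f(197,428),.05))
E
```

```text
[ 0.45822942 -0.11174535  0.152     ] tips [ 0.45199171 -0.11034917  0.205     ] pointer [ 0.51371719 -0.05395628  0.05      ]
```

Emit:
{"method": "move_arm", "body": {
  "targets": [
    [[0,0,0.025],0,50],
    [[0,0,0.05],0,50],
    [[0,0,0.07],0,50],
    [[0,0,0.086],0,50],
    [[0,0,0.086],0,50]
  ]
}}

```text
t: 1.73
position: [0.4551, -0.1109, 0.1162]
eef_rot: [-179.9, 0.3, -3.4]
ft_force: [-0.3, 0.4, -0.3]
finger_gap: 0.0428
grasp_force: 0.0
```

Emit:
{"method": "move_arm", "body": {
  "targets": [
    [[0,0,0],0,30],
    [[0,0,0],0,20],
    [[0,0,0],0,10],
    [[0,0,0],0,0],
    [[0,0,0],0,0],
    [[0,0,0],0,0]
  ]
}}

```text
t: 2.23
position: [0.4576, -0.1111, 0.1203]
eef_rot: [179.9, -0.1, -3.3]
ft_force: [-3.1, 0.2, 7.4]
finger_gap: 0.0096
grasp_force: 59.6
```

Emit:
{"method": "move_arm", "body": {
  "targets": [
    [[0,-0.012,0],0,0],
    [[0,-0.025,0],0,0],
    [[0,-0.038,0],0,0],
    [[0,-0.051,0],0,0],
    [[0,-0.064,0],0,0],
    [[0,-0.077,0],0,0],
    [[0,-0.09,0],0,0],
    [[0,-0.09,0],0,0]
  ]
}}

```text
t: 2.9
position: [0.4636, -0.0193, 0.1203]
eef_rot: [-180.0, -0.2, -3.3]
ft_force: [0.8, 2.3, 6.5]
finger_gap: 0.0094
grasp_force: 59.9
```

Emit:
{"method": "move_arm", "body": {
  "targets": [
    [[0,-0.004,0],0,0],
    [[0,-0.008,0],0,0],
    [[0,-0.012,0],0,0],
    [[0,-0.012,0],0,0],
    [[0,-0.012,0],0,0]
  ]
}}

```text
t: 3.32
position: [0.4643, -0.0091, 0.1203]
eef_rot: [180.0, -0.2, -3.3]
ft_force: [2.0, 0.5, 6.6]
finger_gap: 0.0092
grasp_force: 60.0
```

```bash
python3 - <<'E'
from workcell import *
import cv2
a=snapshot("side")[170:330,230:380,::-1];b=snapshot("top")[170:330,110:260,::-1]
cv2.imwrite("pics/m2.png",cv2.resize(cv2.hconcat([a,b]),None,fx=2.6,fy=2.6,interpolation=cv2.INTER_CUBIC))
s=get_state();print(s["t"],s["position"],s["eef_rot"],s["ft_force"])
E
```

```text
3.4167 [ 0.46428355 -0.00920835  0.12028602] [179.96841011  -0.20640743  -3.33211765] [1.28447186 0.0529267  6.40399217]
```

View pics/m2.png

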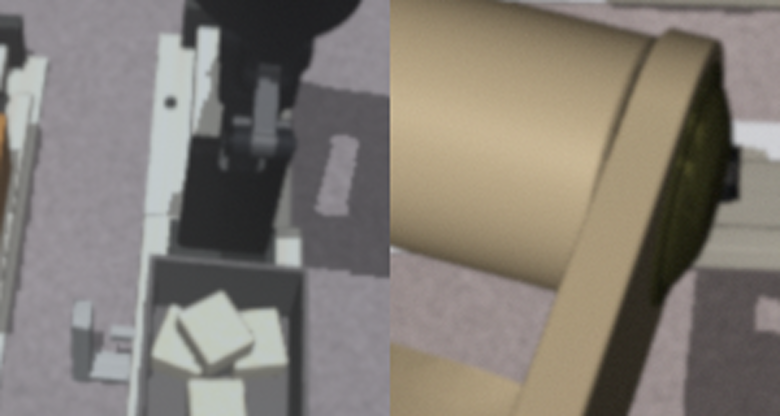

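The carrier has moved up to the post. The pointer is at crop (121,332) and the post top at (83,305) in the left half (side view); the top view is blocked by the arm.

```bash
python3 - <<'E'
from h import *
f=lambda x,y:(230+(x+.5)/2.6-.5,170+(y+.5)/2.6-.5)
print("pointer",at_z("side",*f(121,332),.05),"post",at_z("side",*f(82,304),.072),"foot mid",at_z("side",*f(110,365),.03))
E
```

```text
pointer [0.51997197 0.0448335  0.05      ] post [0.54099996 0.04015552 0.072     ] foot mid [0.52524514 0.05523543 0.03      ]
```

Emit:
{"method": "move_arm", "body": {
  "targets": [
    [[0,-0.001,0],0,0],
    [[0,-0.0015,0],0,0],
    [[0,-0.0015,0],0,0],
    [[0,-0.0015,0],0,20],
    [[0,-0.0015,0],0,35],
    [[0,-0.0015,0],0,45],
    [[0,-0.0015,0],0,50],
    [[0,-0.0015,0],0,50]
  ]
}}

```text
t: 4.08
position: [0.4631, -0.0072, 0.1188]
eef_rot: [-180.0, 0.0, -3.3]
ft_force: [0.5, -0.1, 0.0]
finger_gap: 0.0425
grasp_force: 0.0
```

Emit:
{"method": "move_arm", "body": {
  "targets": [
    [[0,0,-0.015],0,50],
    [[0,0,-0.04],0,50],
    [[0,0,-0.07],0,50],
    [[0,0,-0.1],0,50],
    [[0,0.03,-0.12],0,50],
    [[0,0.065,-0.12],0,50],
    [[0,0.1,-0.12],0,50],
    [[0,0.135,-0.12],0,50]
  ]
}}

```text
t: 4.75
position: [0.4551, -0.1434, 0.2392]
eef_rot: [180.0, -0.0, -3.3]
ft_force: [0.4, -0.5, -0.7]
finger_gap: 0.0424
grasp_force: 0.0
```

Emit:
{"method": "move_arm", "body": {
  "targets": [
    [[-0.03,0.02,0],0,50],
    [[-0.06,0.045,0],0,50],
    [[-0.08,0.075,0],0,50],
    [[-0.09,0.11,0],0,50],
    [[-0.09,0.145,0],0,50],
    [[-0.09,0.18,0],0,50],
    [[-0.09,0.18,0],0,50]
  ]
}}

```text
t: 5.33
position: [0.354, -0.321, 0.2383]
eef_rot: [180.0, 0.0, -3.6]
ft_force: [0.9, 0.4, -0.7]
finger_gap: 0.043
grasp_force: 0.0
```

```bash
python3 - <<'E'
from workcell import *
import cv2
a=snapshot("side")[170:330,230:380,::-1];b=snapshot("top")[170:330,90:240,::-1]
cv2.imwrite("pics/m3.png",cv2.resize(cv2.hconcat([a,b]),None,fx=2.6,fy=2.6,interpolation=cv2.INTER_CUBIC))
s=get_state();print(s["t"],s["position"],s["eef_rot"],s["ft_force"])
E
```

```text
5.4333 [ 0.35469955 -0.31700937  0.23840246] [-1.79940421e+02  3.94158611e-02 -3.42440852e+00] [-0.22774633  0.69816497 -0.3056604 ]
```

View pics/m3.png

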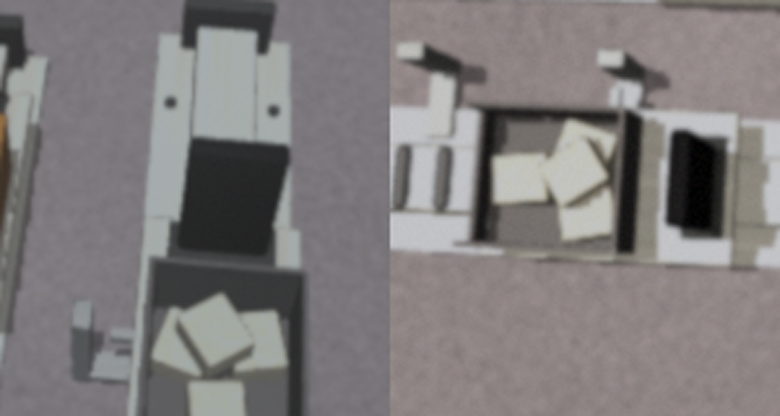

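The arm is clear. The pointer is right by the first post, at crop (121,333) in the left half and about (627,95) in the right. I'll check numerically.

```bash
python3 - <<'E'
from h import *
import cv2
f=lambda x,y:(90+(x-390+.5)/2.6-.5,170+(y+.5)/2.6-.5)
print("handle",at_z("top",*f(682,178),.152),"post",at_z("top",*f(610,59),.072))
d=np.array([.0586,.998])
a=cv2.imread("pics/top0.png")
b=snapshot("top")[:,:,::-1]
c=[cv2.resize(i[185:235,150:260],None,fx=6,fy=6,interpolation=cv2.INTER_CUBIC) for i in (a,b)]
cv2.imwrite("pics/m4.png",cv2.vconcat(c)[:600])
E
```

```text
handle [ 0.46404119 -0.00880127  0.152     ] post [0.53895426 0.04547205 0.072     ]
```

View pics/m4.png

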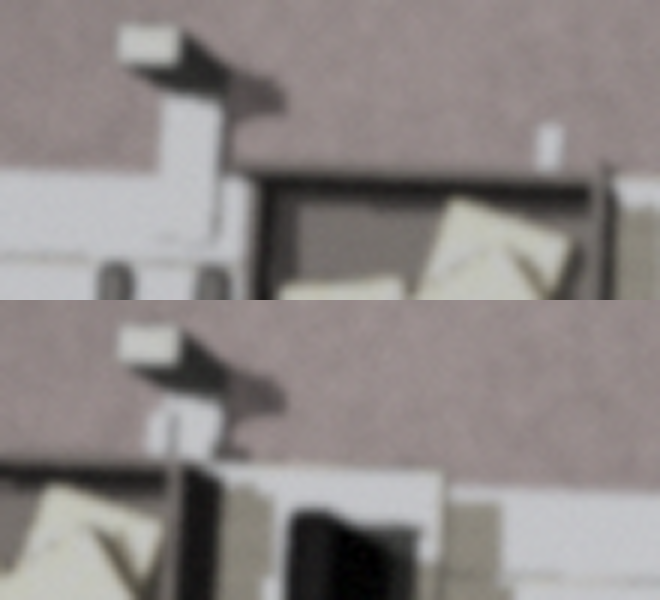

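The crop puts the pointer at about (162,430), roughly 2–3 mm short of the post's centre line. That is within the detent's 6 mm, with the carton carrier untouched and the robot clear.

```bash
python3 -c "
from workcell import *
print(sign_off())"
```

```text
the job is handed in; nothing more can be done
None
```

The open-bin carrier is at its first station, its pointer measured 2–3 mm short of the post's centre line (inside the detent's 6 mm); I did not see the click itself, the carton carrier was left alone, the arm is clear, and the job was handed in at about 5.5 s.

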